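# Put the casting that matches the sample into the drying pot

### The job

One sample figure stands on the turntable. Take the lid off the drying pot by its knob and lay it on the cork mat, stand the matching one of the three castings on the bench upright in the pot, then put the lid back so that it sits properly shut. Leave the other two castings where they stand and do not knock over any casting, jar or bottle.

Things in the scene. Friction and masses are not known exactly. Their poses are not given: they have to be found in the camera images.
- lid: loose round aluminium lid of the drying pot, 166 mm across: a plug 140 mm across and 8 mm deep underneath (it drops loosely into the pot's mouth) and a flange 5 to 8 mm thick above it; black knob in the middle, 32 mm across, top 52 mm up. Origin: centre of the plug's underside, z up through the knob. On the shut pot the origin is 107 mm above the pot's origin
- lid_knob (a point): middle of the lid's knob, 42 mm above the lid's origin: the point to grip (knob 32 mm across between 32 and 52 mm up, on a 20 mm stem)
- pot: fixed round aluminium drying pot, 158 mm across outside, 150 mm inside, 115 mm tall, inner floor 10 mm up, with a small black control box on its -x side. Origin: centre of the underside, z up
- mat: fixed square cork mat, 190 x 190 mm, 4 mm thick, for laying the lid on. Origin: centre of the underside
- turntable: fixed round steel turntable on a short column, 124 mm across, top 40 mm above the bench; one sample figure stands on its middle. Origin: centre of the underside
- sample_person: fixed grey sample figure, same size and shape as casting_person; stands either on the turntable or on the wooden ledge at the far side of the bench. Origin: centre of the base's underside
- casting_person: loose grey resin casting (about 80 g) on the bench, a standing person in a long coat: round base 52 mm across and 5 mm thick, coat narrowing upwards, square flat-sided shoulders (24 mm along x, 36 mm along y, from 39 to 71 mm up), round head; 90 mm tall. Good grip: across the shoulders along y, 36 mm wide, 60 mm up. Origin: centre of the base's underside, z up
- sample_dog: fixed grey sample figure, same size and shape as casting_dog; stands either on the turntable or on the wooden ledge at the far side of the bench. Origin: centre of the base's underside
- casting_dog: loose grey resin casting (about 80 g) on the bench, a dog standing on four legs: base plate 86 x 40 x 5 mm, level body 70 mm long (x) and 30 mm wide (y) from 42 to 70 mm up, head at +x, about 94 mm tall at the ears. Good grip: across the body along y, 30 mm wide, 60 mm up. Origin: centre of the base's underside, z up
- sample_bear: fixed grey sample figure, same size and shape as casting_bear; stands either on the turntable or on the wooden ledge at the far side of the bench. Origin: centre of the base's underside
- casting_bear: loose grey resin casting (about 80 g) on the bench, a seated bear: round base 66 mm across and 5 mm thick, plump body with short arms and legs, squarish head 36 mm (x) by 40 mm (y) from 45 to 81 mm up with two round ears (91 mm tall), snout and legs towards +x. Good grip: across the head along y, 40 mm wide, 60 mm up. Origin: centre of the base's underside, z up
- jar1: bystander: small paint jar, 42 mm across, 52 mm tall, among the castings. Origin: centre of the underside
- jar2: bystander: small paint jar, 42 mm across, 52 mm tall. Origin: centre of the underside
- jar3: bystander: paint jar, 46 mm across, 65 mm tall. Origin: centre of the underside
- thinner: bystander: thinner bottle, 60 mm across, 130 mm tall. Origin: centre of the underside
Not all that is in view belongs to the job. Leave any purple or yellow look-alike of the casting_dog alone.

How it is judged:
By the outcome, as a careful person would: the job done as asked, in the order asked, and still so for the second after the job is handed in, with the robot touching nothing.
It also fails if it takes over 69 s, if anything falls off the work surface, if the arm or the gripper's body presses on something with over 40 N, if the wrist force passes 120 N, or if a joint passes its speed limit or range.

### The arm

A 6-joint arm with a two-finger parallel gripper is mounted at the origin on the work surface. World frame = base frame: x ahead of the robot, y to its left, z up, the work surface at z = 0. Lengths are in m, angles in degrees, forces in N, time in s.
With the tool pointing down it reaches from about 0.325 to 0.775 m from the base axis. Payload 5.5 kg.
Tool frame: the origin (TCP) lies midway between the tips of the shut fingers; the grasp point (between the pads) lies 19 mm behind it; z points along the fingers, y is the line along which they close (so a half turn about z gives the same grasp; the last joint's range is limited). The gripper opens to 88 mm and grips with 3 to 60 N. Pads are 20 mm wide; open, the fingers measure 115 mm over their backs; the gripper's body (75 mm by 178 mm) begins 61 mm behind the grasp point.
Start: joints at [71.465, 5.22, 70.514, -0, 104.267, -3.249], TCP at [0.158, 0.579, 0.223] pointing down, gripper open.
Joint ranges: [-164.24, 164.24], [-49.07, 125.15], [9.68, 141.18], [-86.29, 266.29], [3.28, 154.24], [-151.56, 151.56]. Speed limits (degrees/s): [147.25, 147.25, 172.46, 180, 180, 180].

### API

Orientations are given as a 3x3 rotation matrix whose columns are the frame's x, y, z axes.
In Python, from workcell import ctrl gives the robot as it stands.
- The arm moves only by the tool move_arm, never from a script. Its argument "steps" is a list of rows, each a list of 3 entries, a list of its own where there are three numbers: the finger opening in cm, from 0 to 8.78, then the shift along the tool's x, y, z in cm, then the turn about the tool's z in degrees. A call has 1 to 20 rows; each row shifts and turns the commanded pose from where the row before left it, along the tool's axes as they then stand; what a row does not reach is not made up. A row lasts 1/12 s, in which the tool goes at most 41.7 mm and 7.16 degrees, less where a joint would pass 70% of its speed; a pose out of reach is approached as far as the arm can. A call is refused whole if a number of a shift passes 4.17 or a number of a turn 7.16, either way. A call with a gripper value outside its range is refused whole. The fingers move at their own pace and stop on an object; "force" is the grip in N (left out, the last holds). Time passes only in rows, so rows that do not move let the fingers close. It gives the time, the measured TCP pose, the force, the opening and the grip force at its end, in the units of the state.
- ctrl.observe(): the state, without advancing time (a new reading comes with each control period).
- ctrl.get_image(name): name is "scene" or "side" or "wrist"; returns (picture, depth): 384x512x3 uint8, blue, green, red; 384x512 float32, m along the optical axis (not along the pixel's ray), 0 where there is no reading.
- ctrl.camera_params(name): a dict with "fx", "fy", "cx", "cy" (pixels), "k1" (the pictures are not rectified: a ray, as slopes to the right and down, at radius r is drawn at 1 + k1 r^2 times it, then the intrinsics apply), "pose" (4x4, takes a point from camera to world coordinates). Camera axes: x right, y down, z forward; pixel columns grow to the right and rows downward; lengths in m; the calibration is good to about 2 mm. A picture is of the moment at which its call begins: read the wrist's pose just before it. camera_params takes no time and is no camera call; for the wrist camera it gives the pose at the moment of the call.
- ctrl.hand_in(): hands the job in; it is judged then, once.
The state is a dict: "time_s": time; "qpos": joint angles; "joint_velocities": joint speeds; "joint_efforts": joint torques, N m; "tool_pos": TCP position; "ee_rot": TCP orientation; "contact_force": force on the tool from outside, world axes, zero at the start; "torque": the same for the moment, N m; "gripper_width": opening from 0.0 (shut) to 1.0 (fully open); "grasp_force": force on a finger pad.
Only numpy, scipy, OpenCV 4.12 (cv2) and the standard library are available. Lean on these libraries where they do the work, as an engineer would, in place of code of your own. Each camera call takes 0.05 s, during which the arm holds its last target. There are 200 camera calls.

## Working session

There is one attempt and no reset: what is moved stays moved. The work goes in short steps, Python scripts to look and compute and a tool call to move; the robot and the scene stay as the last step left them, time stands still between calls to the robot, and variables do not carry over. Pictures are saved under pics/ and viewed, at most 10 in all, crops included, and the job is handed in when it is done.

Besides the shell and the picture viewer there is one more tool, called in YAML: its name, and indented under it one key for each argument. move_arm: Moves the arm, as the interface text tells. Its arguments: {"type":"object","properties":{"steps":{"type":"array","items":{"type":"array"}},"force":{"type":"number"}},"required":["steps"]}

```bash
mkdir -p pics; cat > h.py <<'E'
import numpy as np, cv2
from workcell import ctrl
def grab(n):
    p=ctrl.camera_params(n); im,d=ctrl.get_image(n); return im.copy(),d.copy(),p
def save(n,f):
    im,d,p=grab(n); cv2.imwrite(f'pics/{f}.png',im); np.savez(f'{f}.npz',im=im,d=d,**{k:np.array(v) for k,v in p.items()})
def load(f): return dict(np.load(f'{f}.npz'))
def cloud(s):
    K=np.array([[s['fx'],0,s['cx']],[0,s['fy'],s['cy']],[0,0,1.]])
    h,w=s['d'].shape; u,v=np.meshgrid(np.arange(w),np.arange(h))
    pts=np.stack([u,v],-1).reshape(-1,1,2).astype(float)
    r=cv2.undistortPoints(pts,K,np.array([float(s['k1']),0,0,0])).reshape(h,w,2)
    P=np.concatenate([r,np.ones((h,w,1))],-1)*s['d'][...,None]
    W=P@s['pose'][:3,:3].T+s['pose'][:3,3]; W[s['d']<=0]=np.nan
    return W
E
python3 - <<'E'
from h import *
save('scene','s0');save('side','e0');save('wrist','w0')
a=np.hstack([cv2.imread('pics/s0.png'),cv2.imread('pics/e0.png')])
o=ctrl.observe();print(o['tool_pos'],o['ee_rot'],o['gripper_width'],o['time_s'])
for n in('s0','e0','w0'):
    s=load(n);print(n,s['pose'].round(3).tolist(),s['fx'],s['k1'],(s['d']>0).mean())
E
```

```text
[0.15813312 0.57854726 0.2217669 ] [[-9.64607148e-01  2.63690786e-01 -4.69203623e-04]
 [ 2.63691192e-01  9.64606089e-01 -1.43103569e-03]
 [ 7.52457465e-05 -1.50411212e-03 -9.99998866e-01]] 0.9985731237827663 0.15
s0 [[-0.57, 0.688, -0.448, 0.985], [0.821, 0.487, -0.297, 0.332], [0.014, -0.538, -0.843, 1.013], [0.0, 0.0, 0.0, 1.0]] 387.82994383612856 -0.04934522162034296 0.996124267578125
e0 [[0.773, -0.352, 0.528, 0.002], [-0.634, -0.402, 0.66, -0.617], [-0.02, -0.845, -0.534, 0.627], [0.0, 0.0, 0.0, 1.0]] 387.6915441163025 -0.10229474499017738 0.9963429768880209
w0 [[0.263, 0.923, 0.279, 0.082], [0.965, -0.252, -0.078, 0.599], [-0.001, 0.289, -0.957, 0.384], [0.0, 0.0, 0.0, 1.0]] 320.1886665774818 -0.09189901781862007 0.9960581461588541
```

View pics/s0.png

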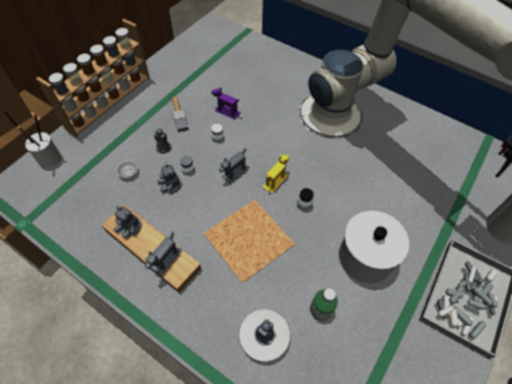

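View pics/e0.png

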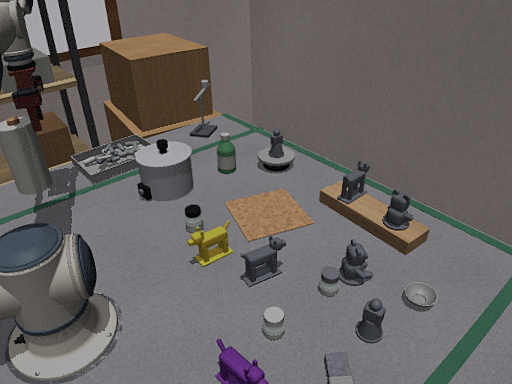

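The scene shows the pot with its lid at (376,242), the mat at (249,240), the turntable at (265,335), the ledge with a bear (125,220) and a dog (165,253), and the thinner at (325,302).

The candidates are the grey castings: person (162,140), bear (168,178) and dog (235,165). The purple dog (227,102) and yellow dog (277,173) are look-alikes. The sample on the turntable, at (277,143) in the side view, has a round head, and the ledge holds the dog and bear, so it looks like the person. I'll confirm that in a crop.

```bash
python3 - <<'E'
from h import *
e=cv2.imread('pics/e0.png')
c=lambda x,y:cv2.resize(e[y-30:y+30,x-30:x+30],(390,390),interpolation=cv2.INTER_CUBIC)
cv2.imwrite('pics/crop.png',np.hstack([c(277,148),c(371,318)]))
for n in('s0','e0'):
    s=load(n);W=cloud(s);R=np.nan_to_num(W)
    def stat(name,x0,y0,x1,y1,zl,zh,mask=None):
        r=R[y0:y1,x0:x1].reshape(-1,3);m=(r[:,2]>zl)&(r[:,2]<zh)
        if mask is not None:m&=mask[y0:y1,x0:x1].ravel()
        q=r[m]
        if len(q)<4: print(n,name,'few');return
        (c,_,a)=cv2.minAreaRect(q[:,:2].astype(np.float32)*1000)
        print(n,name,len(q),'med',np.median(q,0).round(3),'min',q.min(0).round(3),'max',q.max(0).round(3),'rect',np.round(c),np.round(_),round(a))
    hsv=cv2.cvtColor(s['im'],cv2.COLOR_BGR2HSV);cork=(hsv[...,0]<22)&(hsv[...,1]>90)
    B=dict(s0=dict(knob=(365,220,395,250),lid=(335,200,415,285),person=(148,122,178,160),bear=(155,160,184,195),dog=(216,145,250,185),jar1=(178,154,196,174),jar2=(208,122,226,142),jar3=(295,184,318,212),thin=(308,285,342,322),yel=(260,150,292,195),mat=(200,195,300,285)),
     e0=dict(knob=(150,135,175,156),lid=(130,135,200,180),person=(352,294,390,345),bear=(335,236,375,285),dog=(236,232,290,285),jar1=(316,264,343,298),jar2=(260,305,288,340),jar3=(182,203,206,235),thin=(214,130,240,175),yel=(186,220,235,265),mat=(222,185,315,240)))[n]
    Z=dict(knob=(.14,.18),lid=(.112,.122),person=(.042,.1),bear=(.03,.1),dog=(.042,.1),jar1=(.015,.07),jar2=(.015,.07),jar3=(.015,.08),thin=(.02,.15),yel=(.02,.12),mat=(-.01,.012))
    for k in B: stat(k,*B[k],*Z[k],cork if k=='mat' else None)
    stat('personhead',*B['person'],.072,.1); stat('personsh',*B['person'],.045,.07); stat('personbase',*B['person'],.003,.02)
E
```

```text
s0 knob 162 med [0.438 0.35  0.158] min [0.418 0.334 0.141] max [0.45  0.366 0.164] rect [434. 349.] [32. 31.] 48
s0 lid 1447 med [0.441 0.343 0.121] min [0.35  0.268 0.114] max [0.515 0.432 0.122] rect [432. 349.] [163. 162.] 16
s0 person 148 med [ 0.469 -0.378  0.069] min [ 0.447 -0.402  0.043] max [ 0.479 -0.36   0.094] rect [ 465. -383.] [28. 38.] 21
s0 bear 322 med [ 0.565 -0.252  0.065] min [ 0.491 -0.283  0.03 ] max [ 0.591 -0.235  0.095] rect [ 540. -255.] [47. 96.] 81
s0 dog 335 med [ 0.418 -0.121  0.071] min [ 0.36  -0.142  0.042] max [ 0.469 -0.105  0.097] rect [ 415. -125.] [ 31. 110.] 84
s0 jar1 191 med [ 0.493 -0.249  0.049] min [ 0.467 -0.275  0.015] max [ 0.509 -0.234  0.057] rect [ 489. -254.] [38. 39.] 37
s0 jar2 179 med [ 0.331 -0.253  0.048] min [ 0.306 -0.278  0.015] max [ 0.346 -0.236  0.058] rect [ 325. -257.] [40. 41.] 3
s0 jar3 281 med [0.394 0.122 0.061] min [0.365 0.098 0.016] max [0.408 0.143 0.071] rect [386. 119.] [44. 42.] 62
s0 thin 637 med [0.649 0.32  0.09 ] min [0.613 0.29  0.02 ] max [0.666 0.349 0.135] rect [640. 320.] [52. 58.] 5
s0 yel 363 med [
[... 1629 characters left out ...]
02 0.289 0.02 ] max [0.659 0.342 0.132] rect [625. 314.] [44. 61.] 38
e0 yel 848 med [ 0.358 -0.008  0.065] min [ 0.302 -0.018  0.02 ] max [0.412 0.124 0.096] rect [376.  37.] [144. 101.] 63
e0 mat 2735 med [0.568 0.036 0.005] min [ 0.    -0.069 -0.002] max [0.69  0.163 0.009] rect [347.  72.] [218. 675.] 84
e0 personhead 150 med [ 0.459 -0.385  0.085] min [ 0.451 -0.398  0.072] max [ 0.472 -0.369  0.091] rect [ 461. -382.] [20. 28.] 24
e0 personsh 230 med [ 0.454 -0.388  0.06 ] min [ 0.448 -0.402  0.045] max [ 0.476 -0.363  0.07 ] rect [ 461. -383.] [25. 37.] 16
e0 personbase 250 med [ 0.448 -0.393  0.008] min [ 0.438 -0.411  0.003] max [ 0.501 -0.328  0.02 ] rect [ 467. -365.] [87. 50.] 77
```

View pics/crop.png

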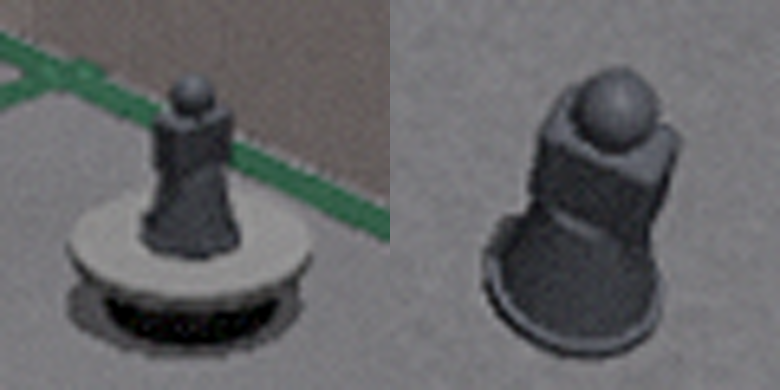

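The crop confirms it: the turntable sample (left) and casting_person (right, side view (371,318)) share the round head and square shoulders. So the casting to use is casting_person, and next I'll refine the positions.

```bash
cat >> h.py <<'E'
def plan(x,y,z,yaw=None):
    o=ctrl.observe();R=np.array(o['ee_rot']);p=np.array(o['tool_pos'])
    d=R.T@(np.array([x,y,z])-p); Y=np.degrees(np.arctan2(R[1,1],R[0,1]))
    print('t',o['time_s'],'pos',p.round(4),'yawY',Y.round(1),'shift cm (tool)',(d*100).round(2),'q',np.round(o['qpos'],0),'w',round(o['gripper_width']*88,1),
      'turn',None if yaw is None else round(Y-yaw,1))
E
python3 - <<'E'
from h import *
A=[];C=[]
for n in('s0','e0'):
    s=load(n);A.append(cloud(s).reshape(-1,3));h=cv2.cvtColor(s['im'],cv2.COLOR_BGR2HSV);C.append(((h[...,0]<22)&(h[...,1]>90)).ravel())
A=np.vstack(A);C=np.concatenate(C)
def sel(cx,cy,r,zl,zh,m=True):
    return A[(np.hypot(A[:,0]-cx,A[:,1]-cy)<r)&(A[:,2]>zl)&(A[:,2]<zh)&m]
def rect(n,q): print(n,len(q),cv2.minAreaRect((q[:,:2]*1000).astype(np.float32)),q[:,2].max().round(3))
rect('knob',sel(.432,.349,.03,.142,.18));rect('lid',sel(.432,.349,.1,.112,.122))
rect('sh',sel(.463,-.383,.035,.045,.068));rect('head',sel(.463,-.383,.035,.076,.1));rect('mat',sel(.58,.046,.16,-.01,.012,C))
plan(.432,.349,.23)
E
```

```text
knob 257 ((432.402587890625, 349.89471435546875), (34.260101318359375, 32.53025817871094), 23.8074893951416) 0.164
lid 2299 ((432.8531799316406, 348.2376403808594), (166.6337127685547, 167.43325805664062), 71.12779998779297) 0.122
sh 250 ((463.3247375488281, -382.44940185546875), (27.701828002929688, 37.044673919677734), 12.630111694335938) 0.068
head 180 ((462.31597900390625, -382.6878356933594), (23.91105079650879, 21.540721893310547), 75.42179870605469) 0.094
mat 6539 ((591.4359741210938, 41.428466796875), (191.05218505859375, 291.5179138183594), 72.00914001464844) 0.012
t 0.15 pos [0.1581 0.5785 0.2218] yawY 74.7 shift cm (tool) [-32.47 -14.92  -0.8 ] q [ 71.   5.  71.  -0. 104.  -3.] w 87.9 turn None
```

move_arm:
  steps:
    - [8.78,[-2.32,-1.07,-0.05],0]
    - [8.78,[-2.32,-1.07,-0.05],0]
    - [8.78,[-2.32,-1.07,-0.05],0]
    - [8.78,[-2.32,-1.07,-0.05],0]
    - [8.78,[-2.32,-1.07,-0.05],0]
    - [8.78,[-2.32,-1.07,-0.05],0]
    - [8.78,[-2.32,-1.07,-0.05],0]
    - [8.78,[-2.32,-1.07,-0.05],0]
    - [8.78,[-2.32,-1.07,-0.05],0]
    - [8.78,[-2.32,-1.07,-0.05],0]
    - [8.78,[-2.32,-1.07,-0.05],0]
    - [8.78,[-2.32,-1.07,-0.05],0]
    - [8.78,[-2.32,-1.07,-0.05],0]
    - [8.78,[-2.32,-1.07,-0.05],0]
    - [8.78,[0,0,0],0]
    - [8.78,[0,0,0],0]

```text
time_s: 1.48
tool_pos: [0.4326, 0.3478, 0.2291]
ee_rot: [[-0.964, 0.266, -0.001], [0.266, 0.964, -0.0], [0.001, -0.001, -1.0]]
contact_force: [-0.4, -0.7, -0.7]
gripper_width: 1.0
grasp_force: 0.0
```

```bash
python3 - <<'E'
from h import *
plan(.4325,.349,.13)
save('wrist','w1');s=load('w1');W=cloud(s)
for zl,zh in((.142,.16),(.155,.17),(.113,.122)):
    q=W[(np.hypot(W[...,0]-.432,W[...,1]-.349)<.1)&(W[...,2]>zl)&(W[...,2]<zh)];print(len(q),cv2.minAreaRect((q[:,:2]*1000).astype(np.float32)) if len(q)>3 else '')
s=load('s0');W=cloud(s);h=cv2.cvtColor(s['im'],cv2.COLOR_BGR2HSV);m=((h[...,0]<22)&(h[...,1]>90)).astype(np.uint8)
m[:195]=0;m[285:]=0;m[:,:205]=0;m[:,300:]=0
q=W[(m>0)&(W[...,2]<.02)];print('mat',cv2.minAreaRect((q[:,:2]*1000).astype(np.float32)))
E
```

```text
t 1.4833 pos [0.4326 0.3478 0.2291] yawY 74.6 shift cm (tool) [0.03 0.12 9.91] q [ 35.  -2.  77.   0. 105. -39.] w 88.0 turn None
1170 ((433.0942687988281, 349.8092041015625), (30.628902435302734, 30.606918334960938), 89.87388610839844)
1241 ((433.5024719238281, 349.9292907714844), (30.048778533935547, 30.94925308227539), 75.1619873046875)
16606 ((433.37835693359375, 349.9780578613281), (164.89712524414062, 165.31895446777344), 24.606592178344727)
mat ((575.0015258789062, 46.79066467285156), (188.8253631591797, 189.08999633789062), 72.31287384033203)
```

move_arm:
  steps:
    - [8.78,[0,0.23,2.5],0]
    - [8.78,[0,0,2.5],0]
    - [8.78,[0,0,2.5],0]
    - [8.78,[0,0,1.2],0]
    - [8.78,[0,0,1.2],0]
    - [8.78,[0,0,0],0]
    - [2.5,[0,0,0],0]
    - [2.5,[0,0,0],0]
    - [2.5,[0,0,0],0]
    - [2.5,[0,0,0],0]
    - [2.5,[0,0,0],0]
    - [2.5,[0,0,0],0]
    - [2.5,[0,0,0],0]
    - [2.5,[0,0,0],0]
    - [2.5,[0,0,0],0]
    - [2.5,[0,0,0],0]
  force: 30

```text
time_s: 2.87
tool_pos: [0.4326, 0.3508, 0.1306]
ee_rot: [[-0.965, 0.264, -0.0], [0.264, 0.965, -0.0], [0.0, -0.0, -1.0]]
contact_force: [0.1, 0.0, 1.1]
gripper_width: 0.356
grasp_force: 30.0
```

move_arm:
  steps:
    - [2.5,[0,0,-0.6],0]
    - [2.5,[0,0,-1.2],0]
    - [2.5,[0,0,-1.4],0]
    - [2.5,[0,0,-1.4],0]
    - [2.5,[0,0,-1.0],0]
    - [2.5,[-0.8,-1.0,0],0]
    - [2.5,[-1.6,-1.8,0],0]
    - [2.5,[-1.75,-2.07,0],0]
    - [2.5,[-1.75,-2.07,0],0]
    - [2.5,[-1.75,-2.07,0],0]
    - [2.5,[-1.75,-2.07,0],0]
    - [2.5,[-1.75,-2.07,0],0]
    - [2.5,[-1.75,-2.07,0],0]
    - [2.5,[-1.75,-2.07,0],0]
    - [2.5,[-1.75,-2.07,0],0]
    - [2.5,[-1.75,-2.07,0],0]
    - [2.5,[-1.75,-2.07,0],0]
    - [2.5,[-1.3,-1.4,0],0]
    - [2.5,[-0.6,-0.7,0],0]
    - [2.5,[0,0,0],0]

```text
time_s: 4.53
tool_pos: [0.5757, 0.0441, 0.1861]
ee_rot: [[-0.964, 0.267, -0.001], [0.267, 0.964, -0.001], [0.001, -0.001, -1.0]]
contact_force: [-0.8, 1.3, -2.8]
gripper_width: 0.352
grasp_force: 30.0
```

```bash
python3 - <<'E'
from h import *
plan(.575,.0468,.0278)
E
```

```text
t 4.5333 pos [0.5757 0.0441 0.1861] yawY 74.5 shift cm (tool) [ 0.13  0.25 15.83] q [  1.   2.  78.  -0. 100. -74.] w 31.0 turn None
```

move_arm:
  steps:
    - [2.5,[0.13,0.25,1.0],0]
    - [2.5,[0,0,2.0],0]
    - [2.5,[0,0,2.2],0]
    - [2.5,[0,0,2.2],0]
    - [2.5,[0,0,2.2],0]
    - [2.5,[0,0,2.0],0]
    - [2.5,[0,0,1.5],0]
    - [2.5,[0,0,0.9],0]
    - [2.5,[0,0,0.5],0]
    - [2.5,[0,0,0.4],0]
    - [2.5,[0,0,0.3],0]
    - [2.5,[0,0,0.2],0]
    - [2.5,[0,0,0.2],0]
    - [2.5,[0,0,0.1],0]
    - [2.5,[0,0,0],0]

```text
time_s: 5.78
tool_pos: [0.5749, 0.0491, 0.0298]
ee_rot: [[-0.965, 0.264, 0.0], [0.264, 0.965, 0.0], [-0.0, 0.0, -1.0]]
contact_force: [0.3, -0.3, -2.1]
gripper_width: 0.358
grasp_force: 30.0
```

move_arm:
  steps:
    - [2.5,[0,-0.2,0.1],0]
    - [2.5,[0,0,0.1],0]
    - [2.5,[0,0,0.05],0]
    - [2.5,[0,0,0],0]
    - [8.0,[0,0,0],0]
    - [8.0,[0,0,0],0]
    - [8.0,[0,0,0],0]
    - [8.0,[0,0,0],0]
    - [8.0,[0,0,0],0]
    - [8.0,[0,0,-1.0],0]
    - [8.0,[0,0,-2.5],0]
    - [8.0,[0,0,-3.0],0]
    - [8.0,[0,0,-3.0],0]
    - [8.0,[0,0,-3.0],0]
    - [8.0,[0,0,-2.5],0]
    - [8.0,[0,0,-1.5],0]
    - [8.0,[0,0,0],0]

```text
time_s: 7.2
tool_pos: [0.5759, 0.0474, 0.198]
ee_rot: [[-0.965, 0.264, 0.008], [0.264, 0.965, 0.0], [-0.008, 0.002, -1.0]]
contact_force: [0.6, -0.6, 0.1]
gripper_width: 0.91
grasp_force: 0.0
```

```bash
python3 - <<'E'
from h import *
save('scene','s2');save('side','e2')
A=np.vstack([cloud(load(n)).reshape(-1,3) for n in('s2','e2')])
def sel(cx,cy,r,zl,zh,):
    return A[(np.hypot(A[:,0]-cx,A[:,1]-cy)<r)&(A[:,2]>zl)&(A[:,2]<zh)]
for n,q in(('knob',sel(.575,.047,.03,.04,.07)),('lid',sel(.575,.047,.1,.012,.026)),('rim',sel(.433,.35,.086,.108,.122))):
    print(n,len(q),np.median(q[:,2]).round(4),cv2.minAreaRect((q[:,:2]*1000).astype(np.float32)),cv2.minEnclosingCircle((q[:,:2]*1000).astype(np.float32)))
plan(.4625,-.3825,.18,-72)
E
```

```text
knob 244 0.0561 ((573.715576171875, 47.1494026184082), (33.90938949584961, 31.021638870239258), 13.895694732666016) ((572.9849853515625, 47.6334114074707), 17.805654525756836)
lid 3805 0.0191 ((573.60888671875, 46.81646728515625), (167.63307189941406, 165.32012939453125), 49.657901763916016) ((572.5899047851562, 48.556854248046875), 85.56248474121094)
rim 712 0.1137 ((430.91851806640625, 350.6045837402344), (160.2559814453125, 159.12261962890625), 40.36652755737305) ((430.54998779296875, 353.03839111328125), 82.78424835205078)
t 7.3 pos [0.5745 0.0473 0.1927] yawY 74.7 shift cm (tool) [ -0.52 -44.41   1.25] q [  1.   1.  78.   0. 101. -73.] w 80.2 turn 146.7
```

move_arm:
  steps:
    - [8.0,[0,-1.5,0],0]
    - [8.0,[0,-2.5,0],0]
    - [8.0,[0,-3.0,0],0]
    - [8.0,[0,-3.1,0],0]
    - [8.0,[0,-3.1,0],0]
    - [8.0,[0,-3.1,0],0]
    - [8.0,[0,-3.1,0],0]
    - [8.0,[0,-3.1,0],0]
    - [8.0,[0,-3.1,0],0]
    - [8.0,[0,-3.1,0],0]
    - [8.0,[0,-3.1,0],0]
    - [8.0,[0,-3.1,0],0]
    - [8.0,[0,-3.1,0],0]
    - [8.0,[0,-3.1,0],0]
    - [8.0,[-0.5,-2.3,0],0]
    - [8.0,[0,-1.0,0],0]
    - [8.0,[0,0,0],0]

```text
time_s: 8.72
tool_pos: [0.4607, -0.3835, 0.1895]
ee_rot: [[-0.964, 0.266, -0.003], [0.266, 0.964, 0.003], [0.004, 0.002, -1.0]]
contact_force: [0.7, 1.0, 0.5]
gripper_width: 0.912
grasp_force: 0.0
```

move_arm:
  steps:
    - [8.0,[0,0,0],4]
    - [8.0,[0,0,0],7]
    - [8.0,[0,0,0],7]
    - [8.0,[0,0,0],7]
    - [8.0,[0,0,0],7]
    - [8.0,[0,0,0],7]
    - [8.0,[0,0,0],7]
    - [8.0,[0,0,0],7]
    - [8.0,[0,0,0],7]
    - [8.0,[0,0,0],7]
    - [8.0,[0,0,0],7]
    - [8.0,[0,0,0],7]
    - [8.0,[0,0,0],7]
    - [8.0,[0,0,0],7]
    - [8.0,[0,0,0],7]
    - [8.0,[0,0,0],7]
    - [8.0,[0,0,0],7]
    - [8.0,[0,0,0],7]
    - [8.0,[0,0,0],7]
    - [8.0,[0,0,0],7]

```text
time_s: 10.38
tool_pos: [0.4625, -0.3803, 0.1913]
ee_rot: [[0.887, 0.461, -0.001], [0.461, -0.887, 0.002], [0.0, -0.002, -1.0]]
contact_force: [-0.0, -0.0, -0.0]
gripper_width: 0.91
grasp_force: 0.0
```

move_arm:
  steps:
    - [8.0,[0,0,0],7]
    - [8.0,[0,0,0],4]
    - [8.0,[0,0,0],0]
    - [8.0,[0,0,0],0]

```text
time_s: 10.72
tool_pos: [0.4624, -0.3809, 0.1916]
ee_rot: [[0.957, 0.291, -0.001], [0.291, -0.957, 0.001], [-0.0, -0.001, -1.0]]
contact_force: [-0.4, -0.4, 0.6]
gripper_width: 0.912
grasp_force: 0.0
```

```bash
python3 - <<'E'
from h import *
save('wrist','w2');s=load('w2');W=cloud(s)
for zl,zh in((.045,.07),(.066,.075),(.076,.1),(.003,.008)):
    q=W[(np.hypot(W[...,0]-.4625,W[...,1]+.3825)<.035)&(W[...,2]>zl)&(W[...,2]<zh)];print(len(q),cv2.minAreaRect((q[:,:2]*1000).astype(np.float32)) if len(q)>3 else '')
plan(.4625,-.3825,.041,-72)
E
```

```text
302 ((465.2505187988281, -383.7645568847656), (23.54253387451172, 34.632266998291016), 18.14702033996582)
486 ((464.90631103515625, -384.0181884765625), (23.53742218017578, 34.38188171386719), 16.45016098022461)
491 ((464.80804443359375, -383.7355651855469), (21.0880126953125, 21.405467987060547), 57.34139633178711)
250 ((470.5223693847656, -381.3951110839844), (38.1440315246582, 50.36906814575195), 19.51028823852539)
t 10.7667 pos [ 0.4623 -0.3812  0.1917] yawY -73.1 shift cm (tool) [-0.02  0.15 15.07] q [-43.   5.  74.   0. 101.  30.] w 80.2 turn -1.1
```

View pics/w2.png

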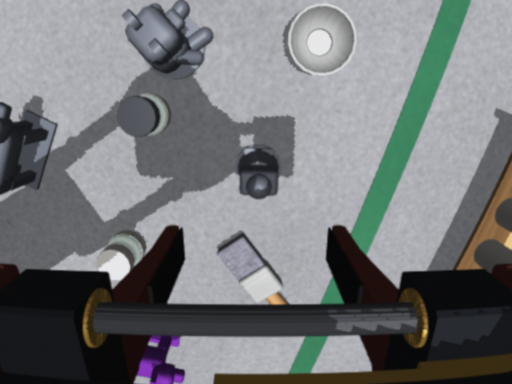

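The wrist view shows the person at (258,175), square to the fingers, with the jar at (142,115) and the bear at (165,35) clear of them. I'll descend and grip.

move_arm:
  steps:
    - [8.0,[0.14,0.27,1.5],0]
    - [8.0,[0,0,2.5],0]
    - [8.0,[0,0,2.5],0]
    - [8.0,[0,0,2.5],0]
    - [8.0,[0,0,2.5],0]
    - [8.0,[0,0,1.8],0]
    - [8.0,[0,0,1.2],0]
    - [8.0,[0,0,0.5],0]
    - [8.0,[0,0,0],0]
    - [2.8,[0,0,0],0]
    - [2.8,[0,0,0],0]
    - [2.8,[0,0,0],0]
    - [2.8,[0,0,0],0]
    - [2.8,[0,0,0],0]
    - [2.8,[0,0,0],0]
    - [2.8,[0,0,0],0]
    - [2.8,[0,0,0],0]
    - [2.8,[0,0,0],0]
  force: 20

```text
time_s: 12.27
tool_pos: [0.4642, -0.3845, 0.0423]
ee_rot: [[0.958, 0.288, 0.0], [0.288, -0.958, -0.0], [0.0, 0.0, -1.0]]
contact_force: [-0.5, 0.5, 1.4]
gripper_width: 0.407
grasp_force: 20.0
```

```bash
python3 - <<'E'
from h import *
plan(.431,.350,.20)
E
```

```text
t 12.2667 pos [ 0.4642 -0.3845  0.0423] yawY -73.3 shift cm (tool) [ 17.95 -71.3  -15.78] q [-43.   8.  86.  -0.  86.  30.] w 35.9 turn None
```

move_arm:
  steps:
    - [2.8,[0,0,-0.5],0]
    - [2.8,[0,0,-1.5],0]
    - [2.8,[0,0,-2.5],0]
    - [2.8,[0,0,-3.0],0]
    - [2.8,[0,0,-3.0],0]
    - [2.8,[0,0,-2.8],0]
    - [2.8,[0,0,-1.7],0]
    - [2.8,[0,0,-0.8],0]
    - [2.8,[0.25,-1.0,0],0]
    - [2.8,[0.5,-2.0,0],0]
    - [2.8,[0.75,-2.97,0],0]
    - [2.8,[0.75,-2.97,0],0]
    - [2.8,[0.75,-2.97,0],0]
    - [2.8,[0.75,-2.97,0],0]
    - [2.8,[0.75,-2.97,0],0]
    - [2.8,[0.75,-2.97,0],0]
    - [2.8,[0.75,-2.97,0],0]
    - [2.8,[0.75,-2.97,0],0]
    - [2.8,[0.75,-2.97,0],0]
    - [2.8,[0.75,-2.97,0],0]

```text
time_s: 13.93
tool_pos: [0.4478, -0.0456, 0.1978]
ee_rot: [[0.958, 0.288, -0.003], [0.288, -0.958, 0.001], [-0.003, -0.002, -1.0]]
contact_force: [-0.6, -0.4, -1.2]
gripper_width: 0.407
grasp_force: 20.0
```

move_arm:
  steps:
    - [2.8,[0.75,-2.97,0],0]
    - [2.8,[0.75,-2.97,0],0]
    - [2.8,[0.75,-2.97,0],0]
    - [2.8,[0.75,-2.97,0],0]
    - [2.8,[0.75,-2.97,0],0]
    - [2.8,[0.75,-2.97,0],0]
    - [2.8,[0.75,-2.97,0],0]
    - [2.8,[0.75,-2.97,0],0]
    - [2.8,[0.75,-2.97,0],0]
    - [2.8,[0.75,-2.97,0],0]
    - [2.8,[0.75,-2.97,0],0]
    - [2.8,[0.6,-2.2,0],0]
    - [2.8,[0.25,-1.0,0],0]
    - [2.8,[0,0,0],0]
    - [2.8,[0,0,0],0]

```text
time_s: 15.18
tool_pos: [0.4325, 0.3216, 0.1987]
ee_rot: [[0.958, 0.288, -0.002], [0.288, -0.958, -0.002], [-0.002, 0.001, -1.0]]
contact_force: [0.6, 0.2, -1.3]
gripper_width: 0.408
grasp_force: 20.0
```

```bash
python3 - <<'E'
from h import *
save('side','e3')
plan(.431,.350,.0535)
W=cloud(load('e3'));o=ctrl.observe()['tool_pos']
q=W[(np.hypot(W[...,0]-.433,W[...,1]-.350)<.086)&(W[...,2]>.105)&(W[...,2]<.12)];print(cv2.minAreaRect((q[:,:2]*1000).astype(np.float32)))
q=W[(np.hypot(W[...,0]-o[0],W[...,1]-o[1])<.04)&(W[...,2]>.125)&(W[...,2]<.19)];print(len(q),q.min(0),q.max(0))
E
```

```text
t 15.2333 pos [0.4328 0.3211 0.1992] yawY -73.3 shift cm (tool) [ 0.68 -2.83 14.57] q [ 33.  -4.  82.  -0. 102. 106.] w 36.2 turn None
((429.90924072265625, 347.8214111328125), (154.96749877929688, 157.4308624267578), 54.04118347167969)
207 [0.40572133 0.29431937 0.15551704] [0.45894821 0.34168901 0.18982333]
```

move_arm:
  steps:
    - [2.8,[0.34,-1.4,0],0]
    - [2.8,[0.34,-1.4,0],0]
    - [2.8,[0,0,0],0]
    - [2.8,[0,0,1.2],0]
    - [2.8,[0,0,2.0],0]
    - [2.8,[0,0,2.2],0]
    - [2.8,[0,0,2.2],0]
    - [2.8,[0,0,2.2],0]
    - [2.8,[0,0,1.8],0]
    - [2.8,[0,0,1.2],0]
    - [2.8,[0,0,0.7],0]
    - [2.8,[0,0,0.4],0]
    - [2.8,[0,0,0.3],0]
    - [2.8,[0,0,0.2],0]
    - [2.8,[0,0,0.1],0]
    - [2.8,[0,0,0],0]

```text
time_s: 16.57
tool_pos: [0.4319, 0.3511, 0.0558]
ee_rot: [[0.958, 0.288, 0.001], [0.288, -0.958, 0.001], [0.001, -0.0, -1.0]]
contact_force: [-1.0, -0.4, 0.4]
gripper_width: 0.407
grasp_force: 20.0
```

```bash
python3 - <<'E'
from h import *
plan(.431,.350,.0523); print(np.round(ctrl.observe()['contact_force'],1))
E
```

```text
t 16.5667 pos [0.4319 0.3511 0.0558] yawY -73.3 shift cm (tool) [-0.12  0.08  0.35] q [ 36.   0.  93.  -0.  87. 109.] w 35.8 turn None
[-1.  -0.4  0.4]
```

move_arm:
  steps:
    - [2.8,[0,0,0.1],0]
    - [2.8,[0,0,0.1],0]
    - [2.8,[0,0,0.08],0]
    - [2.8,[0,0,0.05],0]
    - [2.8,[0,0,0.03],0]
    - [2.8,[0,0,0],0]
    - [2.8,[0,0,0],0]

```text
time_s: 17.15
tool_pos: [0.4318, 0.3511, 0.0523]
ee_rot: [[0.958, 0.288, 0.001], [0.288, -0.958, 0.001], [0.001, -0.0, -1.0]]
contact_force: [-2.0, -1.0, 4.5]
gripper_width: 0.409
grasp_force: 20.0
```

move_arm:
  steps:
    - [4.2,[0,0,0],0]
    - [5.8,[0,0,0],0]
    - [5.8,[0,0,0],0]
    - [5.8,[0,0,0],0]
    - [5.8,[0,0,0],0]
    - [5.8,[0,0,-0.8],0]
    - [5.8,[0,0,-1.5],0]
    - [5.8,[0,0,-2.0],0]
    - [5.8,[0,0,-2.5],0]
    - [5.8,[0,0,-3.0],0]
    - [5.8,[0,0,-3.0],0]
    - [5.8,[0,0,-1.5],0]
    - [5.8,[0,0,0],0]

```text
time_s: 18.23
tool_pos: [0.433, 0.3519, 0.2004]
ee_rot: [[0.958, 0.288, 0.007], [0.288, -0.958, 0.005], [0.008, -0.003, -1.0]]
contact_force: [-0.1, -0.2, 1.2]
gripper_width: 0.659
grasp_force: 0.0
```

```bash
python3 - <<'E'
from h import *
save('wrist','w4');W=cloud(load('w4'))
def r(n,c,rr,zl,zh):
    q=W[(np.hypot(W[...,0]-c[0],W[...,1]-c[1])<rr)&(W[...,2]>zl)&(W[...,2]<zh)]
    print(n,len(q),q[:,2].max().round(3) if len(q) else '',cv2.minAreaRect((q[:,:2]*1000).astype(np.float32)) if len(q)>3 else '')
r('rim',(.432,.35),.088,.108,.12);r('head',(.432,.351),.05,.088,.107);r('sh',(.432,.351),.05,.06,.083)
plan(.5737,.047,.16)
E
```

```text
rim 3375 0.118 ((433.9722900390625, 352.3459167480469), (155.0453643798828, 156.4840850830078), 65.27684783935547)
head 490 0.102 ((432.9609375, 350.6062927246094), (21.3656005859375, 21.40001106262207), 16.96824836730957)
sh 613 0.083 ((433.0640869140625, 351.0065002441406), (22.728641510009766, 34.71647644042969), 16.530418395996094)
t 18.2833 pos [0.4324 0.3515 0.1973] yawY -73.3 shift cm (tool) [ 4.76 33.23  3.7 ] q [ 36.  -2.  80.  -0. 101. 109.] w 57.7 turn None
```

View pics/w4.png

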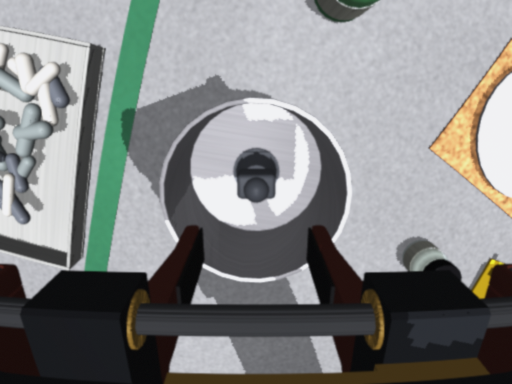

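The figure stands upright in the pot at (256,180), and the lid lies on the mat at the right edge of the picture. I'll fetch the lid.

move_arm:
  steps:
    - [8.0,[0.2,1.2,0],0]
    - [8.0,[0.3,2.2,0],0]
    - [8.0,[0.43,3.0,0],0]
    - [8.0,[0.43,3.0,0],0]
    - [8.0,[0.43,3.0,0],0]
    - [8.0,[0.43,3.0,0],0]
    - [8.0,[0.43,3.0,0],0]
    - [8.0,[0.43,3.0,0],0]
    - [8.0,[0.43,3.0,0],0]
    - [8.0,[0.43,3.0,0],0]
    - [8.0,[0.43,3.0,0],0]
    - [8.0,[0.3,2.0,0],0]
    - [8.0,[0.1,0.8,0],0]
    - [8.0,[0,0,0],0]
    - [8.0,[0,0,0],0]

```text
time_s: 19.53
tool_pos: [0.5721, 0.0466, 0.1931]
ee_rot: [[0.958, 0.287, -0.003], [0.287, -0.958, 0.0], [-0.002, -0.001, -1.0]]
contact_force: [0.3, 0.1, 0.4]
gripper_width: 0.907
grasp_force: 0.0
```

```bash
python3 - <<'E'
from h import *
save('wrist','w5');W=cloud(load('w5'))
for zl,zh,r in((.04,.07,.03),(.012,.026,.1)):
    q=W[(np.hypot(W[...,0]-.574,W[...,1]-.047)<r)&(W[...,2]>zl)&(W[...,2]<zh)];print(cv2.minAreaRect((q[:,:2]*1000).astype(np.float32)))
plan(.574,.047,.028)
E
```

```text
((575.4627685546875, 46.30757522583008), (30.482349395751953, 30.558635711669922), 44.205623626708984)
((575.9615478515625, 46.60078430175781), (164.3592529296875, 164.4462432861328), 64.64815521240234)
t 19.5833 pos [0.5721 0.0473 0.1936] yawY -73.3 shift cm (tool) [ 0.2   0.1  16.56] q [  1.   1.  78.   0. 101.  75.] w 80.1 turn None
```

move_arm:
  steps:
    - [8.0,[0.23,0.12,1.2],0]
    - [8.0,[0,0,2.2],0]
    - [8.0,[0,0,2.6],0]
    - [8.0,[0,0,2.6],0]
    - [8.0,[0,0,2.6],0]
    - [8.0,[0,0,2.4],0]
    - [8.0,[0,0,1.6],0]
    - [8.0,[0,0,0.9],0]
    - [8.0,[0,0,0.4],0]
    - [8.0,[0,0,0],0]
    - [2.5,[0,0,0],0]
    - [2.5,[0,0,0],0]
    - [2.5,[0,0,0],0]
    - [2.5,[0,0,0],0]
    - [2.5,[0,0,0],0]
    - [2.5,[0,0,0],0]
    - [2.5,[0,0,0],0]
    - [2.5,[0,0,0],0]
    - [2.5,[0,0,0],0]
  force: 30

```text
time_s: 21.17
tool_pos: [0.5753, 0.0462, 0.0296]
ee_rot: [[0.958, 0.288, -0.0], [0.288, -0.958, 0.0], [0.0, -0.0, -1.0]]
contact_force: [0.3, 0.1, 0.4]
gripper_width: 0.357
grasp_force: 30.0
```

```bash
python3 - <<'E'
from h import *
plan(.4325,.351,.19)
E
```

```text
t 21.1667 pos [0.5753 0.0462 0.0296] yawY -73.3 shift cm (tool) [ -4.91 -33.3  -16.04] q [ 1.  5. 91.  0. 85. 74.] w 31.4 turn None
```

move_arm:
  steps:
    - [2.5,[0,0,-0.6],0]
    - [2.5,[0,0,-1.5],0]
    - [2.5,[0,0,-2.5],0]
    - [2.5,[0,0,-3.0],0]
    - [2.5,[0,0,-3.0],0]
    - [2.5,[0,0,-2.6],0]
    - [2.5,[0,0,-1.8],0]
    - [2.5,[0,0,-1.0],0]
    - [2.5,[0,0,0],0]

```text
time_s: 21.92
tool_pos: [0.5762, 0.0461, 0.1924]
ee_rot: [[0.958, 0.288, 0.004], [0.288, -0.958, 0.0], [0.004, 0.001, -1.0]]
contact_force: [0.3, 0.0, -2.5]
gripper_width: 0.355
grasp_force: 30.0
```

move_arm:
  steps:
    - [2.5,[-0.15,-1.0,0],0]
    - [2.5,[-0.3,-1.8,0],0]
    - [2.5,[-0.37,-2.5,0],0]
    - [2.5,[-0.37,-2.5,0],0]
    - [2.5,[-0.37,-2.5,0],0]
    - [2.5,[-0.37,-2.5,0],0]
    - [2.5,[-0.37,-2.5,0],0]
    - [2.5,[-0.37,-2.5,0],0]
    - [2.5,[-0.37,-2.5,0],0]
    - [2.5,[-0.37,-2.5,0],0]
    - [2.5,[-0.37,-2.5,0],0]
    - [2.5,[-0.37,-2.5,0],0]
    - [2.5,[-0.37,-2.5,0],0]
    - [2.5,[-0.25,-1.8,0],0]
    - [2.5,[-0.15,-1.2,0],0]
    - [2.5,[0,0,0],0]
    - [2.5,[0,0,0],0]
    - [2.5,[0,0,0],0]

```text
time_s: 23.42
tool_pos: [0.4326, 0.3501, 0.1887]
ee_rot: [[0.958, 0.287, -0.001], [0.287, -0.958, -0.001], [-0.001, 0.001, -1.0]]
contact_force: [0.1, 0.3, -2.6]
gripper_width: 0.359
grasp_force: 30.0
```

```bash
python3 - <<'E'
from h import *
plan(.4325,.351,.1326)
E
```

```text
t 23.4167 pos [0.4326 0.3501 0.1887] yawY -73.3 shift cm (tool) [ 0.03 -0.1   5.61] q [ 36.  -2.  81.  -0. 101. 109.] w 31.6 turn None
```

move_arm:
  steps:
    - [2.5,[0,-0.08,0.6],0]
    - [2.5,[0,0,1.0],0]
    - [2.5,[0,0,1.0],0]
    - [2.5,[0,0,0.8],0]
    - [2.5,[0,0,0.5],0]
    - [2.5,[0,0,0.4],0]
    - [2.5,[0,0,0.3],0]
    - [2.5,[0,0,0.3],0]
    - [2.5,[0,0,0.2],0]
    - [2.5,[0,0,0.2],0]
    - [2.5,[0,0,0.1],0]
    - [2.5,[0,0,0],0]
    - [2.5,[0,0,0],0]

```text
time_s: 24.5
tool_pos: [0.4322, 0.3518, 0.1357]
ee_rot: [[0.958, 0.288, 0.0], [0.288, -0.958, 0.0], [0.0, -0.0, -1.0]]
contact_force: [0.5, -0.5, -2.8]
gripper_width: 0.356
grasp_force: 30.0
```

move_arm:
  steps:
    - [2.5,[0,0,0.1],0]
    - [2.5,[0,0,0.1],0]
    - [2.5,[0,0,0.08],0]
    - [2.5,[0,0,0],0]
    - [2.5,[0,0,0],0]

```text
time_s: 24.92
tool_pos: [0.4322, 0.3517, 0.1327]
ee_rot: [[0.958, 0.288, -0.0], [0.288, -0.958, -0.0], [-0.0, 0.0, -1.0]]
contact_force: [-0.2, -0.3, -3.0]
gripper_width: 0.353
grasp_force: 30.0
```

move_arm:
  steps:
    - [2.5,[0,0,0.05],0]
    - [2.5,[0,0,0.04],0]
    - [2.5,[0,0,0],0]
    - [4.0,[0,0,0],0]
    - [6.0,[0,0,0],0]
    - [8.0,[0,0,0],0]
    - [8.0,[0,0,0],0]
    - [8.0,[0,0,0],0]
    - [8.0,[0,0,0],0]
    - [8.0,[0,0,-1.0],0]
    - [8.0,[0,0,-2.0],0]
    - [8.0,[0,0,-2.5],0]
    - [8.0,[0,0,-2.5],0]
    - [8.0,[0,0,-2.0],0]
    - [8.0,[0,0,-1.0],0]
    - [8.0,[0,0,0],0]
    - [8.0,[0,0,0],0]

```text
time_s: 26.33
tool_pos: [0.4323, 0.3518, 0.2419]
ee_rot: [[0.958, 0.288, 0.0], [0.288, -0.958, 0.0], [0.001, -0.0, -1.0]]
contact_force: [0.4, 0.4, -1.6]
gripper_width: 0.908
grasp_force: 0.0
```

```bash
python3 - <<'E'
from h import *
save('side','e6');save('wrist','w6');W=cloud(load('w6'))
q=W[(np.hypot(W[...,0]-.433,W[...,1]-.351)<.08)&(W[...,2]>.1)&(W[...,2]<.132)]
r=np.hypot(q[:,0]-.433,q[:,1]-.351);q=q[(r>.03)&(r<.078)]
c=np.linalg.lstsq(np.c_[q[:,:2]-[.433,.351],np.ones(len(q))],q[:,2],rcond=None)[0];print('tilt,h',c.round(4),len(q))
q=W[(np.hypot(W[...,0]-.433,W[...,1]-.351)<.1)&(W[...,2]>.113)&(W[...,2]<.13)];print(cv2.minAreaRect((q[:,:2]*1000).astype(np.float32)))
E
```

```text
tilt,h [0.0002 0.0007 0.1216] 18477
((432.8111572265625, 351.29339599609375), (165.0721893310547, 164.917236328125), 38.493568420410156)
```

View pics/e6.png

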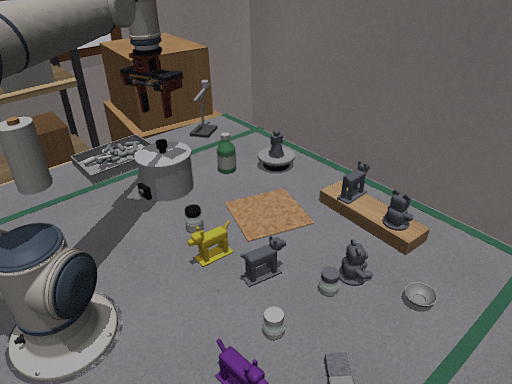

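The side view shows the lid level and shut on the pot at (165,155), with its top at 121.6 mm as at the start. The bear, dog, jars and bottle are where they were, and the gripper is clear.

```bash
python3 -c "
from workcell import ctrl
print(ctrl.hand_in())"
```

```text
the job is handed in; nothing more can be done
None
```

The job is handed in: the matching casting (the person) stands upright in the pot, the lid is back on and level at its starting height, and nothing else was moved or knocked over, in about 26 s of the 69 s allowed.

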